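Unlock the sample cabinet with its square key and open the door

ROBOT

A 6-joint arm with a two-finger parallel gripper is mounted at the origin on the work surface. World frame = base frame: x ahead of the robot, y to its left, z up, the work surface at z = 0. Lengths are in m, angles in rad, forces in N, time in s.
With the tool pointing down it reaches from about 0.425 to 0.925 m from the base axis. Payload 12.5 kg.
Tool frame: the origin (TCP) lies midway between the tips of the shut fingers; the grasp point (between the pads) lies 19 mm behind it; z points along the fingers, y is the direction in which the jaws open and shut (so a half turn about z gives the same grasp; the last joint's range is limited). The gripper opens to 85 mm and grips with 20 to 120 N. Pads are 22 mm wide; open, the fingers measure 114 mm over their backs; the gripper's body (76 mm by 85 mm) begins 54 mm behind the grasp point. The pads swing forward as they close: fully open they stand 13 mm farther back than shut.
Start: joints at [-1.383, 0.491, 1.559, -0, 1.092, -0.106], TCP at [0.181, -0.598, 0.231] pointing down, gripper open.
Joint ranges: [-3.1, 3.1], [-0.84, 2.19], [0.05, 2.79], [-1.13, 4.28], [0.06, 2.93], [-2.69, 2.69]. Speed limits (rad/s): [2.22, 2.22, 2.79, 3.14, 3.14, 3.14].

INTERFACE

Orientations are given as a rotation vector (axis times angle).
In Python, from station import robot gives the robot as it stands.
- The arm moves only by the tool step_arm, never from a script. Its argument "increments" is a list of rows, each an object of numbers: "dx", "dy", "dz": the shift along the world's x, y, z in mm; "twist": the turn about the world's z in degrees; "claw": the closure in counts, from 0 (fully open) to 255 (shut). A call has 1 to 10 rows; each row is the pose to reach, as a shift and turn from the pose commanded when the call began; what a row does not reach only later rows make up. A row lasts 1/12 s, in which the tool goes at most 41.7 mm and 7.16 degrees, less where a joint would pass 70% of its speed; a pose out of reach is approached as far as the arm can. A call with a gripper value outside its range is refused whole. The fingers move at their own pace and stop on an object; "force" is the grip in N (left out, the last holds). Time passes only in rows, so rows that repeat a pose let the fingers close. It gives the time, the measured TCP pose, the force and the opening at its end, in the units of the state.
- robot.state(): the state, without advancing time (a new reading comes with each control period).
- robot.get_image(name): name is "side" or "top"; returns the picture (420x560x3 uint8, red, green, blue); there is no depth.
- robot.camera_model(name): a dict with "fx", "fy", "cx", "cy" (pixels), "k1" (the pictures are not rectified: a ray, as slopes to the right and down, at radius r is drawn at 1 + k1 r^2 times it, then the intrinsics apply), "extrinsics" (4x4, takes a point from world to camera coordinates). Camera axes: x right, y down, z forward; pixel columns grow to the right and rows downward; lengths in m; the calibration is good to about 2 mm. A picture is of the moment at which its call begins. camera_model takes no time and is no camera call.
- robot.hand_in(): hands the job in, once; it reports no verdict.
The state is a dict: "t": time; "q": joint angles; "qd": joint speeds; "effort": joint torques, N m; "ee_pos": TCP position; "eef_rot": TCP orientation; "contact_force": force on the tool from outside, world axes, zero at the start; "moment": the same for the moment, N m; "finger_gap": opening from 0.0 (shut) to 1.0 (fully open).
Only numpy, scipy, OpenCV 4.12 (cv2) and the standard library are available. Lean on these libraries where they do the work, as an engineer would, in place of code of your own. Each camera call takes 0.05 s, during which the arm holds its last target. There are 200 camera calls.

TASK

Take the T-handled key from the blue holder, push its square tip fully home into the square socket of the lock on top of the small sample cabinet, and with the key turn the lock clockwise to its stop. Stand the squat glass jar that blocks the door's swing elsewhere on the bench, so that the door never touches it, and once the lock is turned, not before, swing the door open by its handle to about a right angle. Leave the key standing in the turned lock, the jar upright and the door open, and do not shift or knock over anything else.

Things in the scene. Friction and masses are not known exactly. Their poses are not given: they have to be found in the camera images.
- key: Square-drive T-handled key, 72 mm tall, 0.12 kg, upright (tip down) in one hole of the holder. Origin at the tip's lower end, z up the axis. Steel tip 12 x 12 mm (sides along x and y), z=0 to 24, its lowest 6 mm rounded; disc collar 34 mm across, z=24 to 30, resting on the holder; neck 14 mm across up to z=42; black handle bar z=42 to 72, 56 mm long along x, 16 mm thick along y (grip across y).
- holder: Blue plastic block fixed to the bench, 70 mm (x) x 220 mm (y) x 45 mm high, origin at the centre of its underside, z up. Three round holes, 25 mm across and 40 mm deep, in a row along its y at y=-70, 0, +70 mm hold the key, the screwdriver and the tube in any order.
- cabinet: Grey steel cabinet fixed to the bench, 160 mm deep (x) x 200 mm wide (y) x 150 mm high, origin at the centre of its underside; front (white door) faces its -x. The lock sits on its top, on a vertical axis at x=-30, y=+35 mm.
- lock_socket (a point): Centre of the mouth of the lock's square socket, 184 mm above the bench; z up, x and y along the square's sides; turns with the lock, a captive steel knob 30 mm high, 46 mm across, with a pointer lug along -x at its foot. Socket 14 x 14 mm, 27 mm deep, open upwards: the key is home when its collar lies on the knob's face (tip end 24 mm below the mouth).
- lock (a joint): Angle of the lock (rad), growing clockwise seen from above; 0 = locked (pointer towards the door), 1.5 = stop, unlocked (pointer to the cabinet's +y side). It starts between 0 and 0.4 and stays where it is left (about 0.12 N m of friction).
- door (a joint): Opening angle of the door (rad): 0 = shut, 1.57 = at a right angle to the front, stop at 1.75. It stays where it is left.
- door_handle (a point): Grip point of the door handle, 135 mm above the bench: a vertical round steel bar 14 mm across, its upper part free from z=105 to 150 mm above the bench, so it can be pinched from above. Its axis stands 40 mm in front of the door's face (33 mm free gap). The frame turns with the door: -x points out of the door's face, y along the door away from the hinge.
- door_hinge (a point): Point on the door's vertical hinge axis at the right (-y) front edge of the cabinet, 135 mm above the bench. In this frame the handle lies at x=-52, y=+155 mm; the door (196 mm wide, 12 mm thick, 0.6 kg) swings out towards -x of the cabinet, anticlockwise seen from above.
- screwdriver: Bystander: round black-handled screwdriver, 112 mm long, handle 26 mm across, standing in the holder, top 119 mm above the bench. Origin at its tip.
- tube: Bystander: clear sample tube with white cap, 25 mm across, 104 mm tall, standing in the holder. Origin at its bottom.
- jar: Squat glass jar with a white screw lid, upright, 54 mm across, 85 mm tall, 0.18 kg, standing on the bench close in front of the cabinet door, in its swing. Origin at the centre of its underside.
- amber_bottle: Bystander: wide amber jar-shaped bottle, 72 mm across, 110 mm tall, beside the cabinet. Origin at the centre of its underside.
- flask: Bystander: white plastic bottle, 68 mm across, 170 mm tall, on the other side of the cabinet. Origin at the centre of its underside.
- dish: Bystander: flat round dish, 58 mm across, 18 mm high, lying on the cabinet's top. Origin at the centre of its underside.
- beaker: Bystander: clear beaker, 72 mm across, 90 mm tall, beyond the holder. Origin at the centre of its underside.
- tip_box: Bystander: yellow pipette-tip box, 85 x 120 x 45 mm high, to the right of the cabinet's door. Origin at the centre of its underside.
Not all that is in view belongs to the job. Leave any pink or purple look-alike of the key alone.

How it is judged:
By the outcome, as a careful person would: the job done as asked, in the order asked, and still so for the second after the job is handed in, with the robot touching nothing.
It also fails if it takes over 72 s, if anything falls off the work surface, if the arm or the gripper's body presses on something with over 40 N, if the wrist force passes 120 N, or if a joint passes its speed limit or range.

## Working session

There is one attempt and no reset: what is moved stays moved. The work goes in short steps, Python scripts to look and compute and a tool call to move; the robot and the scene stay as the last step left them, time stands still between calls to the robot, and variables do not carry over. Pictures are saved under pics/ and viewed, about 8 in all and at most 12, crops included, and the job is handed in when it is done.

Besides the shell and the picture viewer there is one more tool, called after ">>>" as name(argument=value, ...) on one line, values as JSON. step_arm: Moves the arm, as the interface text tells. Its arguments: {"type":"object","properties":{"increments":{"type":"array"},"force":{"type":"number"}},"required":["increments"]}

```bash
ls; mkdir -p pics; python3 - <<'E'
from station import robot
import cv2
for n in("top","side"):
    cv2.imwrite(f"pics/{n}0.png",robot.get_image(n)[:,:,::-1]); print(n,robot.camera_model(n))
print(robot.state())
E
```

```text
pics
top {'fx': 386.52314140310966, 'fy': 386.52314140310966, 'cx': 277.0697061527975, 'cy': 203.6069498472889, 'k1': -0.04986517497369206, 'extrinsics': array([[-0.02561243, -0.99936208,  0.02488851, -0.00342615],
       [-0.99268525,  0.02248719, -0.11861839,  0.604766  ],
       [ 0.11798305, -0.02774456, -0.99262795,  1.10821261],
       [ 0.        ,  0.        ,  0.        ,  1.        ]])}
side {'fx': 408.65945646654734, 'fy': 408.65945646654734, 'cx': 280.7185990144849, 'cy': 217.5854911628518, 'k1': -0.05427538898030614, 'extrinsics': array([[-0.94849511, -0.31610276, -0.02088226,  0.56118369],
       [-0.17678692,  0.58285931, -0.7931087 ,  0.19523525],
       [ 0.26287526, -0.74856801, -0.60872204,  0.97578484],
       [ 0.        ,  0.        ,  0.        ,  1.        ]])}
{'t': 0.1, 'q': array([-1.38259131e+00,  4.91481055e-01,  1.55940051e+00, -1.08904523e-05,
        1.09169309e+00, -1.05613195e-01]), 'qd': array([-1.23248475e-04, -2.69444993e-05,  3.55021601e-04, -4.44781502e-04,
        7.02373239e-04, -1.34772582e-03]), 'effort': array([ 2.71020566e-03, -6.19448876e+01, -2.62025338e+01, -7.60055946e-05,
        2.92476907e-03, -1.80403720e-05]), 'ee_pos': array([ 0.18097882, -0.59801147,  0.23079336]), 'eef_rot': array([-3.10678085e+00, -4.59734464e-01,  7.88209812e-05]), 'contact_force': array([-0.00057719, -0.46489118, -0.12094085]), 'moment': array([ 0.1100684 ,  0.02193023, -0.04549638]), 'finger_gap': 0.9996570212992483}
```

View pics/top0.png

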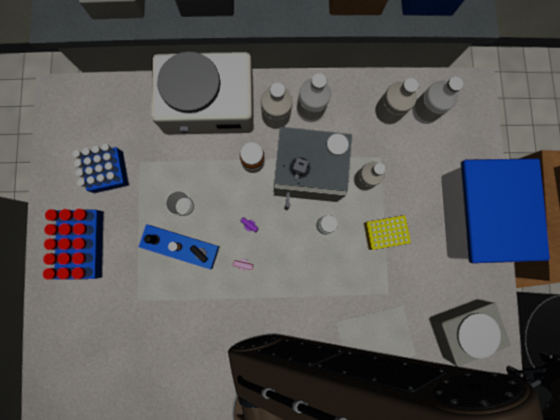

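View pics/side0.png

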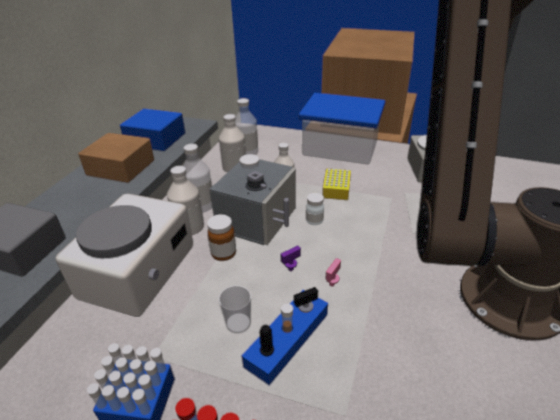

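The top view shows the holder around (178,247), with the key at its right end (199,254). The cabinet is at (313,162) with the lock at (300,167), the handle at (288,200) and the jar at (328,224). The pink and purple decoys are at (243,265) and (249,224). In the side view the key is at (306,298), the lock at (256,181) and the jar at (315,208). I'll zoom in next.

```bash
cat > h.py <<'E'
import numpy as np, cv2
from station import robot
def cam(n):
    c=robot.camera_model(n); K=np.array([[c['fx'],0,c['cx']],[0,c['fy'],c['cy']],[0,0,1.]])
    return K,np.array([c['k1'],0,0,0,0]),c['extrinsics']
def ray(n,uv):
    K,d,E=cam(n); p=cv2.undistortPointsIter(np.array([[uv]],float),K,d,None,None,(3,50,1e-10))[0,0]
    R=E[:3,:3]; return -R.T@E[:3,3], R.T@np.array([p[0],p[1],1])
def plane(n,uv,z):
    o,v=ray(n,uv); return o+v*(z-o[2])/v[2]
def proj(n,P):
    K,d,E=cam(n); return cv2.projectPoints(np.atleast_2d(np.asarray(P,float)),cv2.Rodrigues(E[:3,:3])[0],E[:3,3],K,d)[0][:,0]
def tri(a,b):
    (o1,v1),(o2,v2)=ray('top',a),ray('side',b)
    s=np.linalg.lstsq(np.c_[v1,-v2],o2-o1,rcond=None)[0]; p,q=o1+s[0]*v1,o2+s[1]*v2
    return (p+q)/2,np.linalg.norm(p-q)*1e3
E
python3 - <<'E'
import cv2,numpy as np
t=cv2.imread('pics/top0.png');s=cv2.imread('pics/side0.png')
f=lambda im,x,y,w,h:cv2.resize(im[y:y+h,x:x+w],(400,300),interpolation=cv2.INTER_CUBIC)
cv2.imwrite('pics/z0.png',np.vstack([np.hstack([f(t,132,205,100,75),f(t,265,120,100,75)]),np.hstack([f(s,240,275,100,75),f(s,205,145,120,90)])]))
E
```

```text
(no output)
```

View pics/z0.png

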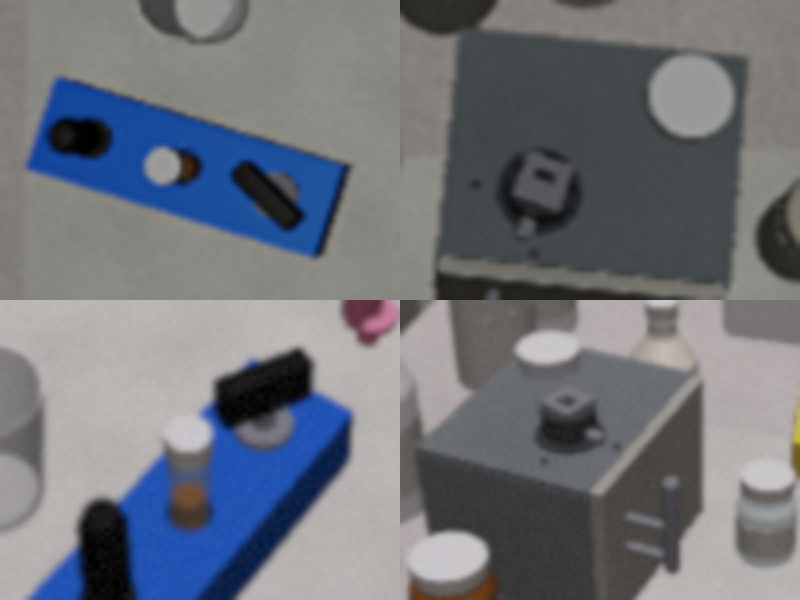

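```bash
cat > m.py <<'E'
from h import *
t=cv2.imread('pics/top0.png');s=cv2.imread('pics/side0.png')
def cont(mask,box):
    m=np.zeros_like(mask);x,y,w,h=box;m[y:y+h,x:x+w]=mask[y:y+h,x:x+w]
    return max(cv2.findContours(m,0,1)[0],key=cv2.contourArea)[:,0].astype(float)
def onz(n,c,z): return np.array([plane(n,p,z)[:2] for p in c],np.float32)
def rect(n,c,z):
    (x,y),(w,h),a=cv2.minAreaRect(onz(n,c,z)*1000); print('  rect',np.round([x,y,w,h,a],1))
def circ(n,c,z):
    (x,y),r=cv2.minEnclosingCircle(onz(n,c,z)*1000); print('  circ',np.round([x,y,r],1))
v=t.max(2); hs=cv2.cvtColor(t,cv2.COLOR_BGR2HSV)
print('holder');blue=((hs[...,0]>100)&(hs[...,0]<130)&(hs[...,1]>150)&(v>70)).astype(np.uint8);c=cont(blue,(132,205,100,75));rect('top',c,.045)
hh=cv2.convexHull(c.astype(np.float32))[:,0]
print('key');c=cont((v<45).astype(np.uint8),(187,240,25,25));rect('top',c,.093);k=c.mean(0);print(k,plane('top',k,.093))
vs=s.max(2);c=cont((vs<50).astype(np.uint8),(290,285,32,25));m=cv2.moments(c.astype(np.float32));ks=[m['m10']/m['m00'],m['m01']/m['m00']];print('side bar',ks,'tri',tri((198.75,254),ks))
px=lambda x,y:(265+x/4-.4,120+y/4-.4)
px2=lambda x,y:(205+(x-400)*.3-.35,145+(y-300)*.3-.35)
print('cab corners z.15',[np.round(plane('top',px(*p),.15)*1e3,1)[:2] for p in[(58,29),(348,58)]])
print('door top edge',[np.round(plane('top',px(*p),.15)*1e3,1)[:2] for p in[(41,272),(326,290)]])
print('side corners',[np.round(plane('side',px2(*p),.15)*1e3,1)[:2] for p in[(421,450),(560,346),(702,376),(597,492)]])
print('sock',tri(px(146,177),px2(568,400)),plane('top',px(146,177),.184),'sq',[np.round(plane('top',px(*p),.184)*1e3,1)[:2] for p in[(128,150),(178,162),(165,208),(115,195)]])
print('lug',plane('top',px(125,230),.16),plane('side',px2(597,435),.16))
print('handle top',plane('top',px(92,297),.15),plane('side',px2(671,482),.15))
print('jar');c=cont(((v>135)&(hs[...,1]<45)).astype(np.uint8),(315,212,25,21));
print(c.mean(0),plane('top',(327.5,223),.085),plane('side',px2(768,475),.085))
E
python3 m.py; python3 - <<'E'
import sys;sys.path.insert(0,'.')
from h import *
t=cv2.imread('pics/top0.png')
a=cv2.resize(t[140:190,275:325],(400,400),interpolation=cv2.INTER_CUBIC);b=cv2.resize(t[190:240,280:350],(400,400*50//70),interpolation=cv2.INTER_CUBIC)
b=cv2.copyMakeBorder(b,0,400-b.shape[0],0,0,0)
cv2.imwrite('pics/z1.png',cv2.convertScaleAbs(np.hstack([a,b]),alpha=1.5,beta=10))
E
```

```text
holder
  rect [485.8 271.5 219.8  68.1  71.8]
key
  rect [464.6 205.   53.1  15.4  44.4]
[198.19444444 253.25      ] [0.46455896 0.20508776 0.093     ]
side bar [305.39624005784526, 296.9233550253073] tri (array([0.46304942, 0.20691685, 0.07485393]), np.float64(1.4430884992572954))
cab corners z.15 [array([802.1, -25.8]), array([ 778.4, -224.4])]
door top edge [array([634.2, -10. ]), array([ 617.9, -201.3])]
side corners [array([794.9, -20. ]), array([ 748.9, -212. ]), array([ 609.3, -197.2]), array([636.5,  -5.8])]
sock (array([ 0.68931942, -0.08007562,  0.18071583]), np.float64(3.0457978938166574)) [ 0.69008137 -0.0793589   0.184     ] sq [array([708.3, -68.2]), array([ 699.7, -100.7]), array([669.2, -91.1]), array([678.5, -58.7])]
lug [ 0.65971587 -0.0664011   0.16      ] [ 0.65891468 -0.06754217  0.16      ]
handle top [ 0.61658616 -0.04366514  0.15      ] [ 0.58570541 -0.03517709  0.15      ]
jar
[327.66019417 220.10679612] [ 0.54024498 -0.15785714  0.085     ] [ 0.53751456 -0.15785802  0.085     ]
```

View pics/z1.png

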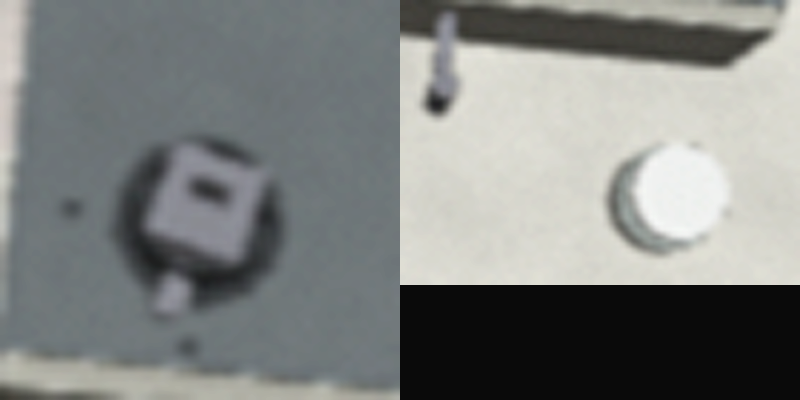

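```bash
python3 - <<'E'
from h import *
t=cv2.imread('pics/top0.png');s=cv2.imread('pics/side0.png')
hs=cv2.cvtColor(t,cv2.COLOR_BGR2HSV)
m=((hs[...,0]>20)&(hs[...,0]<36)&(hs[...,1]>130)&(hs[...,2]>90)).astype(np.uint8);m[:,:355]=0;m[:205]=0
c=max(cv2.findContours(m,0,1)[0],key=cv2.contourArea)[:,0].astype(float)
q=np.array([plane('top',p,.045)[:2]*1e3 for p in c],np.float32)
print('tipbox',np.round(cv2.boxPoints(cv2.minAreaRect(q))))
for nm,th in(('cab',-6),):
    th=np.radians(th);R=np.array([[np.cos(th),-np.sin(th)],[np.sin(th),np.cos(th)]])
    C=np.array([.6893,-.0797])-R@[-.03,.035]
    w=lambda x,y,z:[*(C+R@[x/1e3,y/1e3]),z/1e3]
    L=dict(hand_t=w(-132,55,150),hand_b=w(-132,55,75),bl=w(80,100,150),br=w(80,-100,150),fl=w(-92,100,150),fr=w(-92,-96,150),sock=[.6893,-.0797,.184],hinge=w(-80,-100,150),jar=[.539,-.158,.085],key=[.4645,.205,.093])
    for k,P in L.items():
        print(k,np.round(P,3),np.round(proj('top',P),1),np.round(proj('side',P),1))
# jar lid fit in both views
for n,im,(x,y,ww,h) in(('top',t,(312,208,32,30)),('side',s,(300,190,32,16))):
    g=im[y:y+h,x:x+ww].min(2);mm=(g>(150 if n=='top' else 150)).astype(np.uint8);c=max(cv2.findContours(mm,0,1)[0],key=cv2.contourArea)[:,0]+[x,y]
    e=cv2.minAreaRect(c.astype(np.float32));q=np.array([plane(n,p.astype(float),.085)[:2]*1e3 for p in c],np.float32);print(n,e,cv2.minEnclosingCircle(q))
s2=s[175:245,255:335].copy()
E
```

```text
tipbox [[ 462. -290.]
 [ 479. -408.]
 [ 562. -396.]
 [ 545. -278.]]
hand_t [ 0.59  -0.049  0.15 ] [[289.9 203.7]] [[286.  196.1]]
hand_b [ 0.59  -0.049  0.075] [[288.4 206.8]] [[286.4 218.6]]
bl [ 0.805 -0.027  0.15 ] [[279.3 125.7]] [[208.5 187.8]]
br [ 0.785 -0.225  0.15 ] [[351.9 131.9]] [[243.5 154.8]]
fl [ 0.634 -0.009  0.15 ] [[274.3 187.5]] [[264.9 201.8]]
fr [ 0.614 -0.204  0.15 ] [[347.  193.5]] [[294.4 166.2]]
sock [ 0.689 -0.08   0.184] [[301.2 164.1]] [[254.4 173.6]]
hinge [ 0.625 -0.209  0.15 ] [[348.7 189.3]] [[291.1 164.7]]
jar [ 0.539 -0.158  0.085] [[327.6 223.4]] [[314.6 197. ]]
key [0.464 0.205 0.093] [[198.2 253.3]] [[305.5 290.6]]
top ((328.8000183105469, 223.4000244140625), (13.416406631469727, 13.416406631469727), 26.56505012512207) ((540.1029663085938, -161.81314086914062), 20.540388107299805)
side ((311.0, 197.5), (15.0, 22.0), 90.0) ((549.1790771484375, -153.48617553710938), 49.42668151855469)
```

>>> step_arm(increments=[{"dx":359,"dy":438,"dz":-50,"claw":0},{"dx":359,"dy":438,"dz":-50,"claw":0},{"dx":359,"dy":438,"dz":-50,"claw":0},{"dx":359,"dy":438,"dz":-50,"claw":0},{"dx":359,"dy":438,"dz":-50,"claw":0},{"dx":359,"dy":438,"dz":-50,"claw":0},{"dx":359,"dy":438,"dz":-50,"claw":0},{"dx":359,"dy":438,"dz":-50,"claw":0},{"dx":359,"dy":438,"dz":-50,"claw":0},{"dx":359,"dy":438,"dz":-50,"claw":0}], force=30)

```text
$.increments[0]: bad value
```

>>> step_arm(increments=[{"dx":25,"dy":31,"dz":-5,"claw":0},{"dx":50,"dy":62,"dz":-10,"claw":0},{"dx":75,"dy":93,"dz":-15,"claw":0},{"dx":100,"dy":124,"dz":-20,"claw":0},{"dx":125,"dy":155,"dz":-25,"claw":0},{"dx":150,"dy":186,"dz":-30,"claw":0},{"dx":175,"dy":217,"dz":-35,"claw":0},{"dx":200,"dy":248,"dz":-40,"claw":0},{"dx":225,"dy":279,"dz":-45,"claw":0},{"dx":250,"dy":310,"dz":-50,"claw":0}], force=30)

```text
$.increments[0]: bad value
```

>>> step_arm(increments=[{"dx":359,"dy":438,"dz":-50,"twist":0,"claw":0},{"dx":359,"dy":438,"dz":-50,"twist":0,"claw":0},{"dx":359,"dy":438,"dz":-50,"twist":0,"claw":0},{"dx":359,"dy":438,"dz":-50,"twist":0,"claw":0},{"dx":359,"dy":438,"dz":-50,"twist":0,"claw":0},{"dx":359,"dy":438,"dz":-50,"twist":0,"claw":0},{"dx":359,"dy":438,"dz":-50,"twist":0,"claw":0},{"dx":359,"dy":438,"dz":-50,"twist":0,"claw":0},{"dx":359,"dy":438,"dz":-50,"twist":0,"claw":0},{"dx":359,"dy":438,"dz":-50,"twist":0,"claw":0}], force=30)

```text
t: 0.93
ee_pos: [0.445, -0.2754, 0.1944]
eef_rot: [-3.108, -0.46, 0.0]
contact_force: [1.4, -0.0, 0.6]
finger_gap: 1.002
```

>>> step_arm(increments=[{"dx":94,"dy":116,"dz":-30,"twist":0,"claw":0},{"dx":94,"dy":116,"dz":-30,"twist":0,"claw":0},{"dx":94,"dy":116,"dz":-30,"twist":0,"claw":0},{"dx":94,"dy":116,"dz":-30,"twist":0,"claw":0},{"dx":94,"dy":116,"dz":-30,"twist":0,"claw":0},{"dx":94,"dy":116,"dz":-70,"twist":0,"claw":0},{"dx":94,"dy":116,"dz":-110,"twist":0,"claw":0},{"dx":94,"dy":116,"dz":-150,"twist":0,"claw":0},{"dx":94,"dy":116,"dz":-150,"twist":0,"claw":0},{"dx":94,"dy":116,"dz":-150,"twist":0,"claw":130}], force=30)

```text
t: 1.77
ee_pos: [0.5373, -0.1612, 0.0438]
eef_rot: [-3.106, -0.459, 0.005]
contact_force: [0.7, 0.4, 1.1]
finger_gap: 0.885
```

>>> step_arm(increments=[{"dx":0,"dy":0,"dz":0,"twist":0,"claw":130},{"dx":0,"dy":0,"dz":0,"twist":0,"claw":130},{"dx":0,"dy":0,"dz":0,"twist":0,"claw":130},{"dx":0,"dy":0,"dz":0,"twist":0,"claw":130},{"dx":0,"dy":0,"dz":0,"twist":0,"claw":130},{"dx":0,"dy":0,"dz":0,"twist":0,"claw":130}], force=30)

```text
t: 2.27
ee_pos: [0.5391, -0.1617, 0.0475]
eef_rot: [3.105, 0.46, 0.006]
contact_force: [-2.4, 0.6, 9.4]
finger_gap: 0.603
```

>>> step_arm(increments=[{"dx":0,"dy":0,"dz":30,"twist":0,"claw":130},{"dx":0,"dy":0,"dz":60,"twist":0,"claw":130},{"dx":0,"dy":0,"dz":90,"twist":0,"claw":130},{"dx":-21,"dy":-36,"dz":90,"twist":0,"claw":130},{"dx":-42,"dy":-72,"dz":90,"twist":0,"claw":130},{"dx":-63,"dy":-108,"dz":90,"twist":0,"claw":130},{"dx":-84,"dy":-144,"dz":90,"twist":0,"claw":130},{"dx":-104,"dy":-180,"dz":90,"twist":0,"claw":130},{"dx":-125,"dy":-216,"dz":90,"twist":0,"claw":130},{"dx":-143,"dy":-248,"dz":90,"twist":0,"claw":130}])

```text
t: 3.1
ee_pos: [0.3936, -0.4114, 0.1366]
eef_rot: [3.105, 0.459, 0.002]
contact_force: [0.9, 0.1, -2.6]
finger_gap: 0.6
```

>>> step_arm(increments=[{"dx":-6,"dy":-10,"dz":0,"twist":0,"claw":130},{"dx":-6,"dy":-10,"dz":-30,"twist":0,"claw":130},{"dx":-6,"dy":-10,"dz":-60,"twist":0,"claw":130},{"dx":-6,"dy":-10,"dz":-75,"twist":0,"claw":130},{"dx":-6,"dy":-10,"dz":-82,"twist":0,"claw":130},{"dx":-6,"dy":-10,"dz":-82,"twist":0,"claw":130}])

```text
t: 3.6
ee_pos: [0.3891, -0.4188, 0.0525]
eef_rot: [-3.107, -0.46, 0.001]
contact_force: [0.1, 0.7, -2.2]
finger_gap: 0.599
```

>>> step_arm(increments=[{"dx":0,"dy":0,"dz":-2,"twist":0,"claw":130},{"dx":0,"dy":0,"dz":-4,"twist":0,"claw":130},{"dx":0,"dy":0,"dz":-5,"twist":0,"claw":130},{"dx":0,"dy":0,"dz":-5,"twist":0,"claw":130}])

```text
t: 3.93
ee_pos: [0.3894, -0.4194, 0.0484]
eef_rot: [3.107, 0.46, 0.001]
contact_force: [-1.0, 0.3, -2.8]
finger_gap: 0.6
```

>>> step_arm(increments=[{"dx":0,"dy":0,"dz":-1,"twist":0,"claw":130},{"dx":0,"dy":0,"dz":-2,"twist":0,"claw":130},{"dx":0,"dy":0,"dz":-2,"twist":0,"claw":130}])

```text
t: 4.18
ee_pos: [0.3894, -0.4194, 0.0475]
eef_rot: [3.106, 0.46, 0.001]
contact_force: [-3.5, 4.3, 15.9]
finger_gap: 0.599
```

Contact with the bench, so I'll release the jar and then rise.

>>> step_arm(increments=[{"dx":0,"dy":0,"dz":2,"twist":0,"claw":130},{"dx":0,"dy":0,"dz":2,"twist":0,"claw":60},{"dx":0,"dy":0,"dz":2,"twist":0,"claw":0},{"dx":0,"dy":0,"dz":2,"twist":0,"claw":0},{"dx":0,"dy":0,"dz":2,"twist":0,"claw":0},{"dx":0,"dy":0,"dz":30,"twist":0,"claw":0},{"dx":0,"dy":0,"dz":70,"twist":0,"claw":0},{"dx":0,"dy":0,"dz":110,"twist":0,"claw":0},{"dx":0,"dy":0,"dz":150,"twist":0,"claw":0},{"dx":15,"dy":30,"dz":180,"twist":0,"claw":0}])

```text
t: 5.02
ee_pos: [0.4024, -0.3946, 0.2268]
eef_rot: [3.104, 0.455, 0.002]
contact_force: [1.1, -0.0, -0.0]
finger_gap: 1.0
```

>>> step_arm(increments=[{"dx":9,"dy":40,"dz":0,"twist":5,"claw":0},{"dx":18,"dy":80,"dz":0,"twist":10,"claw":0},{"dx":27,"dy":120,"dz":0,"twist":15,"claw":0},{"dx":36,"dy":160,"dz":0,"twist":20,"claw":0},{"dx":45,"dy":200,"dz":0,"twist":25,"claw":0},{"dx":54,"dy":240,"dz":0,"twist":27,"claw":0},{"dx":63,"dy":280,"dz":0,"twist":27,"claw":0},{"dx":70,"dy":320,"dz":0,"twist":27,"claw":0},{"dx":75,"dy":360,"dz":-10,"twist":27,"claw":0},{"dx":75,"dy":400,"dz":-20,"twist":27,"claw":0}])

```text
t: 5.85
ee_pos: [0.4787, 0.0105, 0.2036]
eef_rot: [2.914, 1.172, 0.003]
contact_force: [0.6, -0.5, -0.6]
finger_gap: 1.0
```

>>> step_arm(increments=[{"dx":-4,"dy":40,"dz":-10,"twist":0,"claw":0},{"dx":-8,"dy":80,"dz":-20,"twist":0,"claw":0},{"dx":-12,"dy":120,"dz":-30,"twist":0,"claw":0},{"dx":-15,"dy":160,"dz":-40,"twist":0,"claw":0},{"dx":-15,"dy":194,"dz":-50,"twist":0,"claw":0},{"dx":-15,"dy":194,"dz":-50,"twist":0,"claw":0},{"dx":-15,"dy":194,"dz":-50,"twist":0,"claw":0}])

```text
t: 6.43
ee_pos: [0.4624, 0.2039, 0.1528]
eef_rot: [-2.913, -1.177, 0.002]
contact_force: [-0.3, -0.9, 1.1]
finger_gap: 1.0
```

```bash
python3 - <<'E'
from h import *
s=robot.state();print(s['t'],s['ee_pos'],s['eef_rot'],s['q'],s['finger_gap'])
a=robot.get_image('top')[:,:,::-1];cv2.imwrite('pics/t1.png',a);b=robot.get_image('side')[:,:,::-1];cv2.imwrite('pics/s1.png',b)
cv2.imwrite('pics/v1.png',np.hstack([cv2.resize(b[170:320,220:370],(600,600),interpolation=2)[:, :400],cv2.resize(a[200:400,100:400],(400,267))[:, :].copy() if 0 else cv2.copyMakeBorder(cv2.resize(a[180:380,140:400],(400,308)),0,292,0,0,0)]))
E
```

```text
6.4333 [0.46244797 0.20388577 0.1527858 ] [-2.91261163e+00 -1.17740834e+00  1.99260555e-03] [ 2.84546432e-01  4.27473022e-01  1.93495264e+00 -1.78510038e-04
  7.80429302e-01  1.08714890e+00] 1.000280161033172
```

View pics/v1.png

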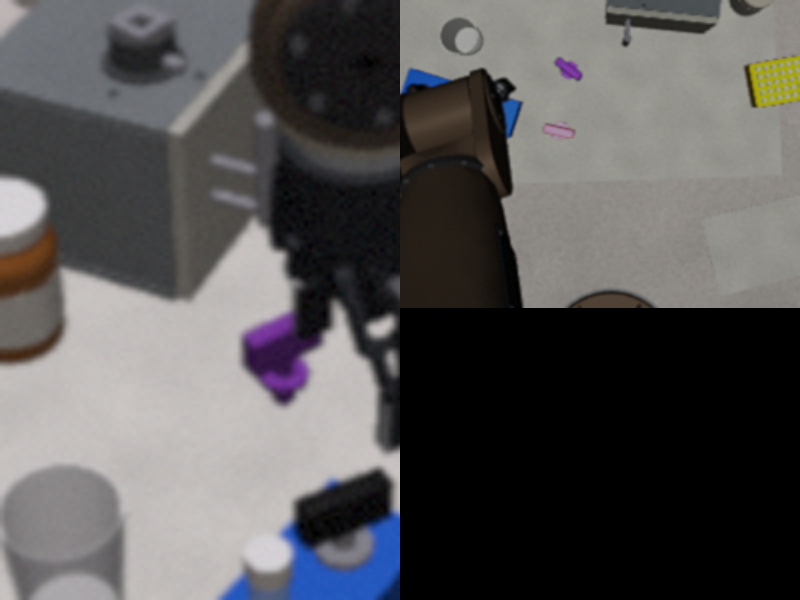

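Side view: the gripper hangs above the key (bar at about (306,297)) with the jaws across it. Purple is behind it and clear. Descending now.

>>> step_arm(increments=[{"dx":2,"dy":1,"dz":-30,"twist":0,"claw":0},{"dx":2,"dy":1,"dz":-55,"twist":0,"claw":0},{"dx":2,"dy":1,"dz":-75,"twist":0,"claw":0},{"dx":2,"dy":1,"dz":-90,"twist":0,"claw":0},{"dx":2,"dy":1,"dz":-94,"twist":0,"claw":0},{"dx":2,"dy":1,"dz":-94,"twist":0,"claw":100},{"dx":2,"dy":1,"dz":-94,"twist":0,"claw":200},{"dx":2,"dy":1,"dz":-94,"twist":0,"claw":255},{"dx":2,"dy":1,"dz":-94,"twist":0,"claw":255},{"dx":2,"dy":1,"dz":-94,"twist":0,"claw":255}], force=60)

```text
t: 7.37
ee_pos: [0.4653, 0.2036, 0.0603]
eef_rot: [2.914, 1.172, 0.002]
contact_force: [-0.0, 0.0, 0.5]
finger_gap: 0.3
```

>>> step_arm(increments=[{"dx":0,"dy":0,"dz":0,"twist":0,"claw":255},{"dx":0,"dy":0,"dz":0,"twist":0,"claw":255},{"dx":0,"dy":0,"dz":0,"twist":0,"claw":255},{"dx":0,"dy":0,"dz":0,"twist":0,"claw":255}], force=60)

```text
t: 7.7
ee_pos: [0.4652, 0.2036, 0.0602]
eef_rot: [2.914, 1.173, 0.002]
contact_force: [-0.9, -1.2, 7.0]
finger_gap: 0.173
```

>>> step_arm(increments=[{"dx":0,"dy":0,"dz":20,"twist":0,"claw":255},{"dx":0,"dy":0,"dz":50,"twist":0,"claw":255},{"dx":0,"dy":0,"dz":90,"twist":0,"claw":255},{"dx":0,"dy":0,"dz":130,"twist":0,"claw":255},{"dx":0,"dy":0,"dz":170,"twist":0,"claw":255},{"dx":20,"dy":-25,"dz":190,"twist":5,"claw":255},{"dx":45,"dy":-57,"dz":195,"twist":10,"claw":255},{"dx":70,"dy":-88,"dz":195,"twist":15,"claw":255},{"dx":95,"dy":-120,"dz":195,"twist":20,"claw":255},{"dx":120,"dy":-150,"dz":195,"twist":25,"claw":255}])

```text
t: 8.53
ee_pos: [0.5857, 0.0519, 0.2549]
eef_rot: [2.587, 1.781, 0.001]
contact_force: [-0.0, 0.5, -1.2]
finger_gap: 0.184
```

>>> step_arm(increments=[{"dx":25,"dy":-32,"dz":0,"twist":5,"claw":255},{"dx":50,"dy":-64,"dz":0,"twist":5,"claw":255},{"dx":75,"dy":-96,"dz":0,"twist":5,"claw":255},{"dx":95,"dy":-123,"dz":-5,"twist":5,"claw":255},{"dx":104,"dy":-133,"dz":-10,"twist":5,"claw":255},{"dx":104,"dy":-133,"dz":-12,"twist":5,"claw":255},{"dx":104,"dy":-133,"dz":-12,"twist":5,"claw":255},{"dx":104,"dy":-133,"dz":-12,"twist":5,"claw":255}])

```text
t: 9.2
ee_pos: [0.6883, -0.0783, 0.2424]
eef_rot: [-2.51, -1.887, 0.001]
contact_force: [0.4, -0.1, -1.3]
finger_gap: 0.178
```

```bash
python3 - <<'E'
from h import *
s=robot.state();print(s['t'],s['ee_pos'],s['eef_rot'],s['contact_force'],s['finger_gap'])
a=robot.get_image('top')[:,:,::-1];b=robot.get_image('side')[:,:,::-1];cv2.imwrite('pics/s2.png',b);cv2.imwrite('pics/t2.png',a)
x,y=225,135
cv2.imwrite('pics/v2.png',np.hstack([cv2.resize(b[y:y+60,x:x+60],(480,480),interpolation=2),cv2.resize(a[140:220,260:313],(318,480),interpolation=2)]))
E
```

```text
9.2 [ 0.68831587 -0.07832715  0.24236025] [-2.51039827e+00 -1.88739336e+00  7.17172117e-04] [ 0.39782807 -0.11733816 -1.33760628] 0.1784929881383269
```

View pics/v2.png

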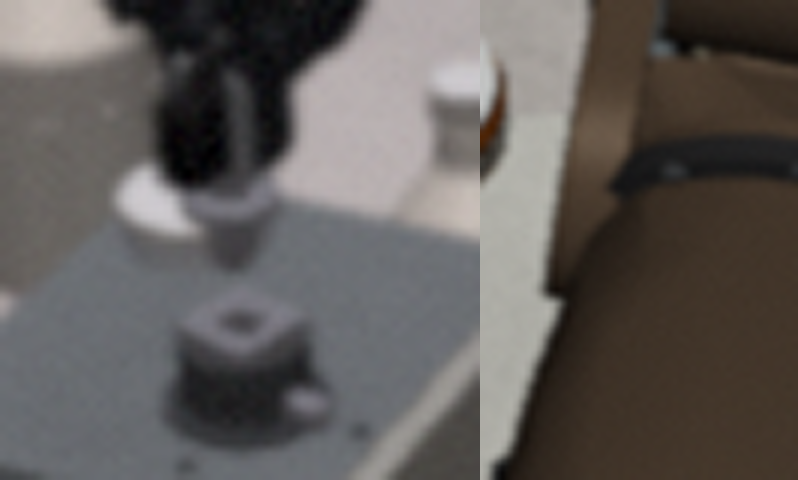

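```bash
python3 - <<'E'
from h import *
f=lambda u,v:(225+u/8-.44,135+v/8-.44)
print('sock side', plane('side',f(241,320),.184), 'tip',plane('side',f(234,263),.2032),'collar',plane('side',f(229,203),.2302))
P=np.array([.6893,-.0797,.184])
for dz in (0,.0192,.0462):
  for d in([0,0],[.005,0],[0,.005]):
    print(dz,d,np.round((proj('side',P+[d[0],d[1],dz])[0]-[225,135]+.44)*8))
E
```

```text
sock side [ 0.68668304 -0.07529036  0.184     ] tip [ 0.6896867  -0.07964891  0.2032    ] collar [ 0.68703332 -0.07285485  0.2302    ]
0 [0, 0] [239. 312.]
0 [0.005, 0] [225. 310.]
0 [0, 0.005] [233. 320.]
0.0192 [0, 0] [235. 263.]
0.0192 [0.005, 0] [221. 261.]
0.0192 [0, 0.005] [230. 270.]
0.0462 [0, 0] [230. 192.]
0.0462 [0.005, 0] [216. 190.]
0.0462 [0, 0.005] [225. 199.]
```

```bash
python3 - <<'E'
import cv2,numpy as np
b=np.mean([cv2.imread('pics/s2.png').astype(np.float32)],0).astype(np.uint8)
c=cv2.resize(b[150:190,240:280],(600,600),interpolation=cv2.INTER_CUBIC)
c=cv2.convertScaleAbs(c,alpha=1.8,beta=-60)
for i in range(0,40,5):
    cv2.line(c,(i*15,0),(i*15,6),(0,0,255),1);cv2.line(c,(0,i*15),(6,i*15),(0,0,255),1)
cv2.imwrite('pics/v3.png',c)
E
```

```text
(no output)
```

View pics/v3.png

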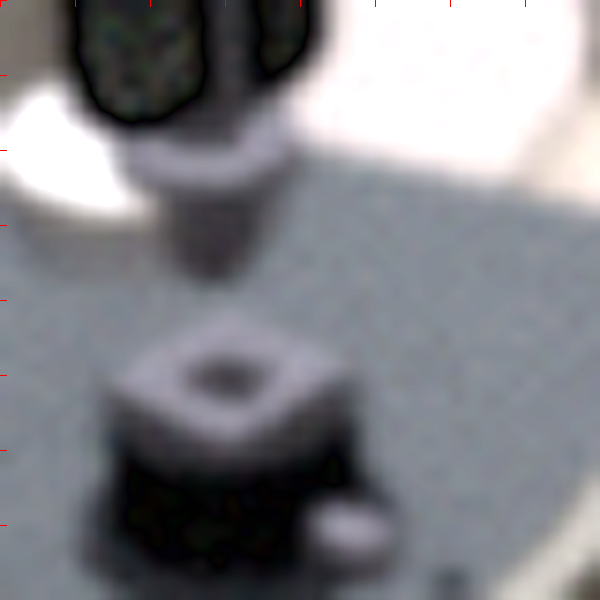

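Zoomed side view: the socket face centre is at (254.8,174.9) px and the key tip bottom at about (253.7,167.7) px, so they're aligned within a few mm. The two cameras differ by about 3 mm, so I'll descend gently and feel for contact.

>>> step_arm(increments=[{"dx":0,"dy":0,"dz":-8,"twist":0,"claw":255},{"dx":0,"dy":0,"dz":-14,"twist":0,"claw":255},{"dx":0,"dy":0,"dz":-17,"twist":0,"claw":255},{"dx":0,"dy":0,"dz":-19,"twist":0,"claw":255},{"dx":0,"dy":0,"dz":-21,"twist":0,"claw":255},{"dx":0,"dy":0,"dz":-21,"twist":0,"claw":255}])

```text
t: 9.8
ee_pos: [0.6889, -0.0794, 0.221]
eef_rot: [-2.511, -1.887, 0.001]
contact_force: [0.3, -0.4, -1.9]
finger_gap: 0.174
```

```bash
python3 - <<'E'
from h import *
s=robot.state();print(s['t'],s['ee_pos'],s['contact_force'],s['moment'],s['finger_gap'])
b=robot.get_image('side')[:,:,::-1];cv2.imwrite('pics/s3.png',b)
c=cv2.resize(b[150:190,240:280],(600,600),interpolation=cv2.INTER_CUBIC)
cv2.imwrite('pics/v4.png',cv2.convertScaleAbs(c,alpha=1.8,beta=-60))
E
```

```text
9.8 [ 0.68890087 -0.07941067  0.22099052] [ 0.29831592 -0.44497686 -1.86098946] [ 0.00537265 -0.02466972  0.01599379] 0.17428219573504236
```

View pics/v4.png

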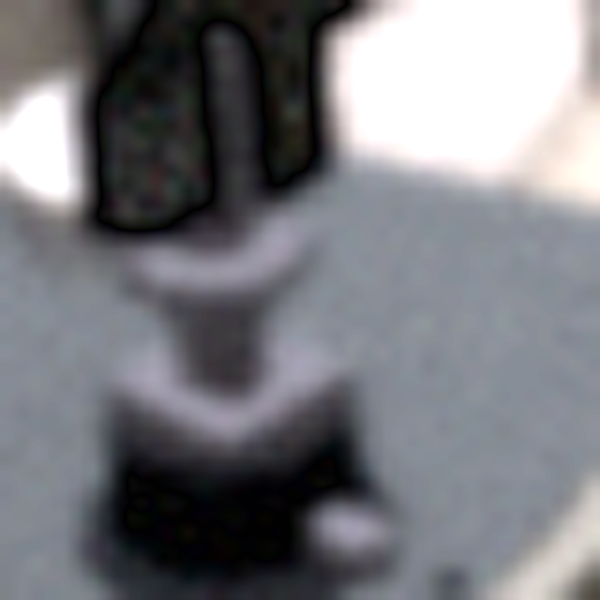

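The tip is at the mouth (222,388 against the hole centre at 229,380) and there is no contact force yet. I'll continue slowly.

>>> step_arm(increments=[{"dx":-0.5,"dy":0,"dz":-2,"twist":0,"claw":255},{"dx":-0.5,"dy":0,"dz":-4,"twist":0,"claw":255},{"dx":-0.5,"dy":0,"dz":-5,"twist":0,"claw":255},{"dx":-0.5,"dy":0,"dz":-5,"twist":0,"claw":255}])

```text
t: 10.18
ee_pos: [0.6883, -0.0794, 0.2162]
eef_rot: [-2.512, -1.887, 0.0]
contact_force: [-0.2, 0.4, -1.3]
finger_gap: 0.176
```

>>> step_arm(increments=[{"dx":0,"dy":0,"dz":-2,"twist":0,"claw":255},{"dx":0,"dy":0,"dz":-4,"twist":0,"claw":255},{"dx":0,"dy":0,"dz":-6,"twist":0,"claw":255},{"dx":0,"dy":0,"dz":-8,"twist":0,"claw":255},{"dx":0,"dy":0,"dz":-10,"twist":0,"claw":255},{"dx":0,"dy":0,"dz":-12,"twist":0,"claw":255},{"dx":0,"dy":0,"dz":-12,"twist":0,"claw":255}])

```text
t: 10.77
ee_pos: [0.6883, -0.0794, 0.2039]
eef_rot: [-2.511, -1.887, 0.001]
contact_force: [-1.9, 0.5, -2.4]
finger_gap: 0.182
```

>>> step_arm(increments=[{"dx":0,"dy":0,"dz":-2,"twist":0,"claw":255},{"dx":0,"dy":0,"dz":-3,"twist":0,"claw":255},{"dx":0,"dy":0,"dz":-4,"twist":0,"claw":255},{"dx":0,"dy":0,"dz":-5,"twist":0,"claw":255},{"dx":0,"dy":0,"dz":-6,"twist":0,"claw":255},{"dx":0,"dy":0,"dz":-6,"twist":0,"claw":255}])

```text
t: 11.27
ee_pos: [0.6885, -0.0794, 0.1993]
eef_rot: [2.511, 1.887, 0.001]
contact_force: [-6.4, 1.8, 6.4]
finger_gap: 0.18
```

>>> step_arm(increments=[{"dx":-0.5,"dy":0,"dz":0,"twist":-3,"claw":255},{"dx":-0.5,"dy":0,"dz":0,"twist":-8,"claw":255},{"dx":-0.5,"dy":0,"dz":0,"twist":-14,"claw":255},{"dx":-0.5,"dy":0,"dz":0,"twist":-20,"claw":255},{"dx":-0.5,"dy":0,"dz":0,"twist":-26,"claw":255},{"dx":-0.5,"dy":0,"dz":0,"twist":-32,"claw":255},{"dx":-0.5,"dy":0,"dz":0,"twist":-38,"claw":255},{"dx":-0.5,"dy":0,"dz":0,"twist":-44,"claw":255},{"dx":-0.5,"dy":0,"dz":0,"twist":-50,"claw":255},{"dx":-0.5,"dy":0,"dz":0,"twist":-50,"claw":255}], force=90)

```text
t: 12.1
ee_pos: [0.687, -0.0779, 0.1993]
eef_rot: [-3.073, -0.639, 0.003]
contact_force: [-10.9, 8.9, 10.1]
finger_gap: 0.174
```

```bash
python3 - <<'E'
from h import *
s=robot.state();print(s['t'],s['ee_pos'],s['eef_rot'],s['contact_force'],s['moment'],s['finger_gap'],np.degrees(2*np.arctan2(s['eef_rot'][1],s['eef_rot'][0])))
E
```

```text
12.1 [ 0.68697826 -0.07787658  0.19932742] [-3.07337572e+00 -6.39004933e-01  2.53230879e-03] [-10.87504738   8.92240869  10.14495029] [1.6441494  2.06049537 0.06388572] 0.17384746728397163 -336.5092256944976
```

>>> step_arm(increments=[{"dx":-0.5,"dy":0.5,"dz":0,"twist":-4,"claw":255},{"dx":-1,"dy":1,"dz":0,"twist":-8,"claw":255},{"dx":-1,"dy":1,"dz":0,"twist":-12,"claw":255},{"dx":-1,"dy":1,"dz":0,"twist":-16,"claw":255},{"dx":-1,"dy":1,"dz":0,"twist":-20,"claw":255},{"dx":-1,"dy":1,"dz":0,"twist":-23,"claw":255},{"dx":-1,"dy":1,"dz":0,"twist":-23,"claw":255}])

```text
t: 12.68
ee_pos: [0.6865, -0.0769, 0.1993]
eef_rot: [-3.14, -0.018, 0.001]
contact_force: [-8.2, 7.8, 7.3]
finger_gap: 0.174
```

```bash
cat > st.py <<'E'
from h import *
s=robot.state();print(s['t'],s['ee_pos'],s['contact_force'],s['moment'],s['finger_gap'],np.degrees(2*np.arctan2(s['eef_rot'][1],s['eef_rot'][0])))
E
python3 st.py
```

```text
12.6833 [ 0.68648531 -0.07692905  0.19930213] [-8.15578722  7.84433361  7.33151933] [1.71827956 1.51973653 0.11189317] 0.1735257093662692 -359.32758289627753
```

>>> step_arm(increments=[{"dx":-0.5,"dy":0.5,"dz":0,"twist":-2,"claw":255},{"dx":-0.5,"dy":0.5,"dz":0,"twist":-4,"claw":255},{"dx":-0.5,"dy":0.5,"dz":0,"twist":-6,"claw":255},{"dx":-0.5,"dy":0.5,"dz":0,"twist":-8,"claw":255},{"dx":-0.5,"dy":0.5,"dz":0,"twist":-8,"claw":255}])

```text
t: 13.1
ee_pos: [0.6864, -0.0766, 0.1993]
eef_rot: [-3.134, 0.199, -0.0]
contact_force: [-6.5, 8.3, 7.8]
finger_gap: 0.174
```

```bash
python3 st.py
```

```text
13.1 [ 0.68636464 -0.07655517  0.19933301] [-6.50380034  8.30685624  7.77885107] [1.50891687 1.17607568 0.03660078] 0.1742613583733465 352.742342557619
```

>>> step_arm(increments=[{"dx":0,"dy":0.5,"dz":0,"twist":-2,"claw":255},{"dx":0,"dy":0.5,"dz":0,"twist":-4,"claw":255},{"dx":0,"dy":0.5,"dz":0,"twist":-6,"claw":255},{"dx":0,"dy":0.5,"dz":0,"twist":-6,"claw":255},{"dx":0,"dy":0.5,"dz":0,"twist":-6,"claw":255}])

```text
t: 13.52
ee_pos: [0.6863, -0.0761, 0.1993]
eef_rot: [-3.119, 0.36, 0.0]
contact_force: [-6.3, 8.3, 6.8]
finger_gap: 0.172
```

```bash
python3 - <<'E'
exec(open('st.py').read())
b=robot.get_image('side')[:,:,::-1];cv2.imwrite('pics/s4.png',b)
c=cv2.resize(b[150:190,240:280],(600,600),interpolation=cv2.INTER_CUBIC)
cv2.imwrite('pics/v5.png',cv2.convertScaleAbs(c,alpha=1.8,beta=-60))
E
```

```text
13.5167 [ 0.68629552 -0.07610655  0.19932794] [-6.31863374  8.27714389  6.77348819] [1.50701417 1.2351478  0.06049261] 0.1718602561228134 346.8488993492551
```

View pics/v5.png

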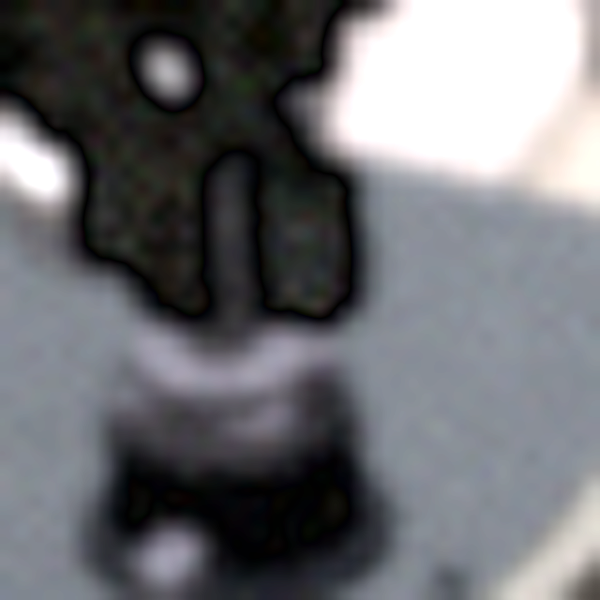

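The lug has swung from (350,530) to (168,555) in the crop, and the collar is seated on the face. I'll compute the angle from the lug.

```bash
python3 - <<'E'
from h import *
for r,z in((.027,.158),(.030,.16)):
  for a in(.15,.2,.28,1.1,1.2,1.3,1.4,1.5):
    th=np.radians(-6)+np.pi-a
    P=[.6893+r*np.cos(th),-.0797+r*np.sin(th),z]
    print(r,a,np.round((proj('side',P)[0]-[240,150]+.47)*15))
E
```

```text
0.027 0.15 [352. 524.]
0.027 0.2 [348. 528.]
0.027 0.28 [340. 533.]
0.027 1.1 [230. 564.]
0.027 1.2 [215. 564.]
0.027 1.3 [200. 563.]
0.027 1.4 [186. 562.]
0.027 1.5 [172. 560.]
0.03 0.15 [365. 520.]
0.03 0.2 [360. 524.]
0.03 0.28 [352. 529.]
0.03 1.1 [230. 564.]
0.03 1.2 [213. 564.]
0.03 1.3 [196. 563.]
0.03 1.4 [180. 562.]
0.03 1.5 [164. 559.]
```

>>> step_arm(increments=[{"dx":0,"dy":0,"dz":0,"twist":-2,"claw":255},{"dx":0,"dy":0,"dz":0,"twist":-4,"claw":255},{"dx":0,"dy":0,"dz":0,"twist":-4,"claw":255},{"dx":0,"dy":0,"dz":0,"twist":-4,"claw":255}])

```text
t: 13.9
ee_pos: [0.6861, -0.0757, 0.1993]
eef_rot: [-3.104, 0.468, 0.001]
contact_force: [-7.1, 10.3, 7.8]
finger_gap: 0.177
```

```bash
python3 st.py
```

```text
13.9 [ 0.68614886 -0.07571285  0.19933798] [-7.06719783 10.31077616  7.78351943] [1.93910245 1.35096934 0.16155892] 0.1766892708311811 342.8600057788785
```

>>> step_arm(increments=[{"dx":0,"dy":0,"dz":0,"twist":-2,"claw":255},{"dx":0,"dy":0,"dz":0,"twist":-4,"claw":255},{"dx":0,"dy":0,"dz":0,"twist":-4,"claw":255},{"dx":0,"dy":0,"dz":0,"twist":-4,"claw":255}])

```text
t: 14.23
ee_pos: [0.6862, -0.0756, 0.1993]
eef_rot: [-3.086, 0.575, 0.001]
contact_force: [-7.7, 10.9, 8.0]
finger_gap: 0.174
```

```bash
python3 - <<'E'
exec(open('st.py').read())
b=robot.get_image('side')[:,:,::-1];cv2.imwrite('pics/s5.png',b)
def lug(n):
    g=cv2.imread(n).min(2)[178:192,240:258].astype(float); m=np.where(g>110,g-110,0)
    w=cv2.moments(m); return 240+w['m10']/w['m00'],178+w['m01']/w['m00']
def c(n):
    im=cv2.imread(n).min(2); r=im[183:190,246:257]; return r
print(c('pics/s4.png'));print(c('pics/s5.png'))
E
```

```text
14.2333 [ 0.6861708  -0.075551    0.19934887] [-7.65234508 10.8635893   8.04376618] [1.98057524 1.41157151 0.2873891 ] 0.1739937862436987 338.87983709085
[[ 76  49  35  28  34  30  29  33  35  35  36]
 [ 68  44  33  30  46  46  46  36  34  36  35]
 [ 66  54  41  49  73  86  77  57  38  34  35]
 [ 65  58  61  78 103 112 107  77  47  34  34]
 [ 67  61  73  96 119 119 106  74  46  41  35]
 [ 82  64  66  86 106 106  85  67  52  45  43]
 [ 97  82  73  75  83  82  69  60  55  52  55]]
[[ 72  47  33  30  32  32  35  36  35  31  34]
 [ 68  49  34  37  44  50  45  39  31  32  35]
 [ 67  52  42  50  75  87  78  56  39  33  36]
 [ 69  58  58  79 106 113 108  79  45  35  34]
 [ 68  57  72  96 118 119 103  75  48  37  34]
 [ 82  66  68  83 103 107  88  62  46  44  45]
 [ 97  84  68  71  82  83  70  61  53  53  52]]
```

The lug has not moved in the last 8° and the torque is rising (0.06→0.29 N m), so the lock is at its stop. I'll relax the twist, release and rise.

>>> step_arm(increments=[{"dx":-0.5,"dy":0.5,"dz":0,"twist":4,"claw":255},{"dx":-0.5,"dy":0.5,"dz":0,"twist":7,"claw":255},{"dx":-0.5,"dy":0.5,"dz":0,"twist":7,"claw":180},{"dx":-0.5,"dy":0.5,"dz":0,"twist":7,"claw":100},{"dx":-0.5,"dy":0.5,"dz":0,"twist":7,"claw":60},{"dx":-0.5,"dy":0.5,"dz":0,"twist":7,"claw":60},{"dx":-0.5,"dy":0.5,"dz":10,"twist":7,"claw":60},{"dx":-0.5,"dy":0.5,"dz":35,"twist":7,"claw":60},{"dx":-0.5,"dy":0.5,"dz":70,"twist":7,"claw":60},{"dx":-0.5,"dy":0.5,"dz":80,"twist":7,"claw":60}])

```text
t: 15.12
ee_pos: [0.6872, -0.0773, 0.2843]
eef_rot: [3.117, -0.388, 0.011]
contact_force: [0.8, 0.0, 1.5]
finger_gap: 0.762
```

>>> step_arm(increments=[{"dx":-33,"dy":10,"dz":0,"twist":4,"claw":60},{"dx":-66,"dy":21,"dz":0,"twist":8,"claw":60},{"dx":-99,"dy":31,"dz":0,"twist":8,"claw":60},{"dx":-99,"dy":31,"dz":-30,"twist":8,"claw":60},{"dx":-99,"dy":31,"dz":-70,"twist":8,"claw":60},{"dx":-99,"dy":31,"dz":-100,"twist":8,"claw":60},{"dx":-99,"dy":31,"dz":-115,"twist":8,"claw":60},{"dx":-99,"dy":31,"dz":-115,"twist":8,"claw":60}])

```text
t: 15.78
ee_pos: [0.5859, -0.0459, 0.1608]
eef_rot: [-3.137, 0.17, 0.007]
contact_force: [0.3, -0.0, 0.8]
finger_gap: 0.759
```

```bash
python3 - <<'E'
exec(open('st.py').read())
b=robot.get_image('side')[:,:,::-1];cv2.imwrite('pics/s6.png',b)
cv2.imwrite('pics/v6.png',cv2.convertScaleAbs(cv2.resize(b[130:240,210:350],(763,600),interpolation=2),alpha=1.6,beta=-20))
print(proj('side',[[.588,-.046,.15],[.588,-.046,.105]]))
E
```

```text
15.7833 [ 0.58591246 -0.04586013  0.16083997] [ 0.25537499 -0.04490237  0.79117436] [-0.00214633 -0.04217039 -0.00398443] 0.7594578368251073 353.80560276831545
[[286.38119813 196.84376621]
 [286.58979987 210.60559799]]
```

View pics/v6.png

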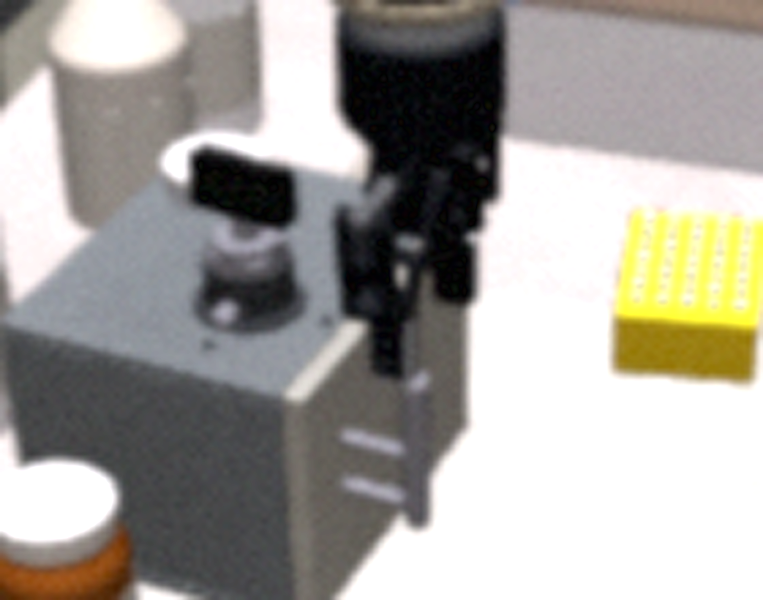

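The key stands in the turned lock, with its lug in line with the second mark at (208,345). The fingers straddle the handle top at (418,378). I'll descend and pinch.

>>> step_arm(increments=[{"dx":1,"dy":0,"dz":-15,"twist":0,"claw":60},{"dx":1,"dy":0,"dz":-32,"twist":0,"claw":60},{"dx":1,"dy":0,"dz":-45,"twist":0,"claw":60},{"dx":1,"dy":0,"dz":-48,"twist":0,"claw":150},{"dx":1,"dy":0,"dz":-48,"twist":0,"claw":255},{"dx":1,"dy":0,"dz":-48,"twist":0,"claw":255},{"dx":1,"dy":0,"dz":-48,"twist":0,"claw":255},{"dx":1,"dy":0,"dz":-48,"twist":0,"claw":255},{"dx":1,"dy":0,"dz":-48,"twist":0,"claw":255},{"dx":1,"dy":0,"dz":-48,"twist":0,"claw":255}], force=50)

```text
t: 16.67
ee_pos: [0.5873, -0.0421, 0.1174]
eef_rot: [-3.133, 0.169, 0.001]
contact_force: [-5.1, 28.6, 12.2]
finger_gap: 0.141
```

```bash
python3 - <<'E'
exec(open('st.py').read())
# path: handle about hinge, start at TCP
p=s['ee_pos'][:2]*1e3; th0=np.radians(-6); R=lambda a:np.array([[np.cos(a),-np.sin(a)],[np.sin(a),np.cos(a)]])
h=p-R(th0)@[-52,155]; print('hinge',h)
for a in range(0,91,5): print(a,np.round(h+R(th0+np.radians(a))@[-52,155]-p,1))
E
```

```text
16.6667 [ 0.58734843 -0.04214756  0.11735534] [-5.06737233 28.60462838 12.15087206] [4.54529881 0.85049091 0.05109214] 0.14073787877172295 353.8401457641885
hinge [ 622.86165821 -201.73393687]
0 [0. 0.]
5 [-13.8  -3.7]
10 [-27.2  -8.6]
15 [-40.1 -14.6]
20 [-52.4 -21.8]
25 [-64.1 -30. ]
30 [-75.  -39.1]
35 [-85.1 -49.2]
40 [-94.3 -60.2]
45 [-102.4  -71.9]
50 [-109.6  -84.2]
55 [-115.6  -97.1]
60 [-120.4 -110.5]
65 [-124.1 -124.3]
70 [-126.6 -138.4]
75 [-127.8 -152.6]
80 [-127.8 -166.8]
85 [-126.6 -181.1]
90 [-124.1 -195.1]
```

>>> step_arm(increments=[{"dx":0,"dy":4,"dz":0,"twist":0,"claw":255},{"dx":-6,"dy":3,"dz":0,"twist":2,"claw":255},{"dx":-14,"dy":0,"dz":0,"twist":5,"claw":255},{"dx":-27,"dy":-4.5,"dz":0,"twist":10,"claw":255},{"dx":-40,"dy":-10.5,"dz":0,"twist":15,"claw":255},{"dx":-52,"dy":-18,"dz":0,"twist":20,"claw":255},{"dx":-58,"dy":-22,"dz":0,"twist":22.5,"claw":255}])

```text
t: 17.25
ee_pos: [0.5289, -0.0675, 0.1173]
eef_rot: [-3.108, -0.454, -0.001]
contact_force: [-5.1, 9.1, 11.7]
finger_gap: 0.147
```

>>> step_arm(increments=[{"dx":-6,"dy":-3,"dz":0,"twist":2.5,"claw":255},{"dx":-17,"dy":-12,"dz":0,"twist":7.5,"claw":255},{"dx":-27,"dy":-22,"dz":0,"twist":12.5,"claw":255},{"dx":-36,"dy":-33,"dz":0,"twist":17.5,"claw":255},{"dx":-44,"dy":-45,"dz":0,"twist":22.5,"claw":255},{"dx":-51,"dy":-57,"dz":0,"twist":27.5,"claw":255},{"dx":-57,"dy":-70,"dz":0,"twist":32.5,"claw":255},{"dx":-62,"dy":-83,"dz":0,"twist":37.5,"claw":255},{"dx":-66,"dy":-97,"dz":0,"twist":42.5,"claw":255},{"dx":-66,"dy":-97,"dz":0,"twist":42.5,"claw":255}])

```text
t: 18.08
ee_pos: [0.4626, -0.1663, 0.1173]
eef_rot: [-2.733, -1.549, 0.002]
contact_force: [-12.4, 3.0, 20.0]
finger_gap: 0.144
```

>>> step_arm(increments=[{"dx":-4,"dy":-14,"dz":0,"twist":5,"claw":255},{"dx":-5,"dy":-28,"dz":0,"twist":10,"claw":255},{"dx":-5,"dy":-42,"dz":0,"twist":15,"claw":255},{"dx":-4,"dy":-56,"dz":0,"twist":20,"claw":255},{"dx":-1.5,"dy":-70,"dz":0,"twist":25,"claw":255},{"dx":-1.5,"dy":-70,"dz":0,"twist":25,"claw":255},{"dx":-1.5,"dy":-70,"dz":0,"twist":25,"claw":255}])

```text
t: 18.67
ee_pos: [0.4623, -0.2363, 0.1173]
eef_rot: [2.336, 2.097, -0.001]
contact_force: [-8.5, -1.3, 13.6]
finger_gap: 0.147
```

```bash
python3 - <<'E'
exec(open('st.py').read())
E
```

```text
18.6667 [ 0.46233243 -0.23631005  0.11731068] [-8.50032247 -1.33402751 13.58366817] [-0.16328727  1.29930492  0.05840207] 0.1466229019389449 83.82704098640262
```

>>> step_arm(increments=[{"dx":-1,"dy":0,"dz":1,"twist":0,"claw":255},{"dx":-1,"dy":0,"dz":1,"twist":0,"claw":150},{"dx":-1,"dy":0,"dz":1,"twist":0,"claw":60},{"dx":-1,"dy":0,"dz":1,"twist":0,"claw":60},{"dx":-1,"dy":0,"dz":1,"twist":0,"claw":60},{"dx":-1,"dy":0,"dz":30,"twist":0,"claw":60},{"dx":-1,"dy":0,"dz":70,"twist":0,"claw":60},{"dx":-1,"dy":0,"dz":110,"twist":0,"claw":60},{"dx":-1,"dy":0,"dz":150,"twist":0,"claw":60},{"dx":-1,"dy":-30,"dz":180,"twist":0,"claw":60}])

```text
t: 19.5
ee_pos: [0.4615, -0.2617, 0.2988]
eef_rot: [2.333, 2.101, 0.002]
contact_force: [0.8, -1.1, 0.1]
finger_gap: 0.762
```

>>> step_arm(increments=[{"dx":-20,"dy":-40,"dz":0,"twist":0,"claw":60},{"dx":-45,"dy":-70,"dz":0,"twist":0,"claw":60},{"dx":-70,"dy":-100,"dz":0,"twist":0,"claw":60},{"dx":-95,"dy":-130,"dz":0,"twist":0,"claw":60},{"dx":-120,"dy":-160,"dz":0,"twist":0,"claw":60},{"dx":-145,"dy":-190,"dz":0,"twist":0,"claw":60},{"dx":-170,"dy":-220,"dz":0,"twist":0,"claw":60},{"dx":-195,"dy":-250,"dz":0,"twist":0,"claw":60},{"dx":-220,"dy":-280,"dz":0,"twist":0,"claw":60},{"dx":-220,"dy":-280,"dz":0,"twist":0,"claw":60}])

```text
t: 20.33
ee_pos: [0.2375, -0.5485, 0.2944]
eef_rot: [2.342, 2.094, -0.002]
contact_force: [-0.1, 0.1, -0.5]
finger_gap: 0.761
```

```bash
python3 - <<'E'
exec(open('st.py').read())
a=robot.get_image('top')[:,:,::-1];b=robot.get_image('side')[:,:,::-1]
cv2.imwrite('pics/end.png',np.hstack([cv2.resize(b[120:320,180:380],(400,400)),cv2.resize(a[110:310,240:440],(400,400))]))
E
```

```text
20.3333 [ 0.2374917  -0.54851104  0.29437272] [-0.116546    0.10087488 -0.4954663 ] [ 0.01945526 -0.00218591 -0.06450813] 0.7606436714200762 83.60037644006168
```

View pics/end.png

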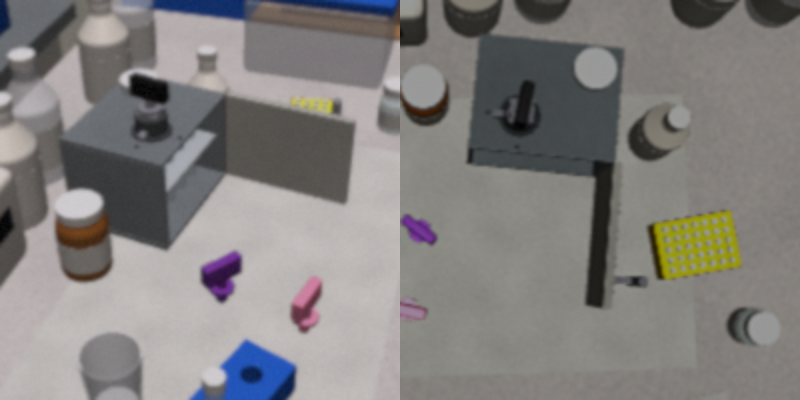

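The door is open at about 90°. The key stands in the lock with the pointer towards +y, at (490,113). The jar is upright at (760,328), clear of the door, and the bystanders have not moved. Handing in.

```bash
python3 -c "
from station import robot
print(robot.hand_in())"
```

```text
the job is handed in; nothing more can be done
None
```

The whole task was carried out in the order asked and handed in at about 20 s; no verdict was reported.

- **Jar:** I moved it first, to about (0.39, -0.42) on the bench. In the last picture it stands upright, clear of the open door.
- **Key:** It went fully home. The collar seated at a TCP height of 199.3 mm, against 199.2 mm expected. It is still standing in the lock.
- **Lock:** It is at its stop. The lug stayed put over the last 8° of twist while the torque rose to 0.29 N m. The final picture shows the pointer towards the cabinet's +y side.
- **Door:** I opened it by its handle along a 90° arc, and the last picture shows it at about a right angle. I judged the door angle from that picture and the arc, and did not measure it separately.
- **Everything else:** The other items in the last picture looked unmoved. That crop left out the screwdriver and the left end of the holder.

**Disagreements:** The two cameras disagreed by about 3 mm on the socket position. I settled that by feeling for contact while lowering the key. The handle was about 4 mm from where I had estimated, which gave a side force of 29 N when the gripper closed on it; I corrected for that before swinging the door.

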